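Index the welding turntable and set its brake

ROBOT

A 6-joint arm with a two-finger parallel gripper is mounted at the origin on a cart in front of the work surface, level with it; the furniture and walls round the work are solid. World frame = base frame: x ahead of the robot, y to its left, z up, the work surface at z = 0. Lengths are in m, angles in rad, forces in N, time in s.
With the tool pointing down it reaches from about 0.35 to 0.975 m from the base axis. Payload 4.9 kg.
Tool frame: the origin (TCP) lies at the very end of the fingers, on their centre line; the grasp point (between the pads) lies manip.grip_point_offset behind it (manip.grip_point_offset is the distance from the TCP to the grasp point, in m); z points along the fingers, y is the line along which they close (so a half turn about z gives the same grasp; the last joint's range is limited). The gripper opens to 85 mm and grips with 20 to 120 N. Pads are 22 mm wide; open, the fingers measure 114 mm over their backs; the gripper's body (76 mm by 85 mm) begins 54 mm behind the grasp point. The pads swing forward as they close: fully open they stand 13 mm farther back than shut.
Start: joints at [1.173, 0.053, 1.613, -0, 1.476, -0.119], TCP at [0.172, 0.601, 0.231] pointing down, gripper open.
Joint ranges: [-3.01, 3.01], [-1.01, 2.22], [0.06, 2.58], [-1.02, 4.17], [0.09, 2.62], [-3.14, 3.14]. Speed limits (rad/s): [2.57, 2.57, 3.14, 3.14, 3.14, 3.14].

INTERFACE

Orientations are given as a unit quaternion [w, x, y, z].
In Python, from plant import manip gives the robot as it stands.
- The arm moves only by the shell command python3 -m crank 'ROWS' [OPENING]. ROWS is JSON, a list of rows, each an object of numbers: "x", "y", "z": the shift along the tool's x, y, z in cm; "turn": the turn about the tool's z in rad. In form: [{"x": .., "y": .., "z": .., "turn": ..}, ...]. A call has 1 to 5 rows; each row shifts and turns the commanded pose from where the row before left it, along the tool's axes as they then stand; what a row does not reach is not made up. A row lasts 1/10 s, in which the tool goes at most 50 mm and 8.59 degrees, less where a joint would pass 70% of its speed; a pose out of reach is approached as far as the arm can. A call with a gripper value outside its range is refused whole. OPENING is the opening in per cent of the stroke, from 0 (shut) to 100 (fully open), set as the call begins (- or left out, the last holds). The fingers move at their own pace and stop on an object; the grip force is fixed at half the most. Time passes only in rows, so rows that do not move let the fingers close. It gives the time, the measured TCP pose, the force, the opening and the grip force at its end, in the units of the state.
- manip.state(): the state, without advancing time (a new reading comes with each control period).
- manip.grab_frame(name): name is "scene" or "top"; returns (picture, depth): 384x512x3 uint8, red, green, blue; 384x512 float32, m along the optical axis (not along the pixel's ray), 0 where there is no reading.
- manip.camera_model(name): a dict with "mtx" (3x3 intrinsics, pixels), "k1" (the pictures are not rectified: a ray, as slopes to the right and down, at radius r is drawn at 1 + k1 r^2 times it, then the intrinsics apply), "world_to_cam" (4x4, takes a point from world to camera coordinates). Camera axes: x right, y down, z forward; pixel columns grow to the right and rows downward; lengths in m; the calibration is good to about 2 mm. A picture is of the moment at which its call begins. camera_model takes no time and is no camera call.
- manip.job_done(): hands the job in; it is judged then, once.
The state is a dict: "time": time; "joint_pos": joint angles; "joint_vel": joint speeds; "joint_efforts": joint torques, N m; "tool_pos": TCP position; "tool_rot": TCP orientation; "contact_force": force on the tool from outside, world axes, zero at the start; "ft_torque": the same for the moment, N m; "gripper_width": opening from 0.0 (shut) to 1.0 (fully open); "grasp_force": force on a finger pad.
Only numpy, scipy, OpenCV 4.12 (cv2) and the standard library are available. Lean on these libraries where they do the work, as an engineer would, in place of code of your own. Each camera call takes 0.05 s, during which the arm holds its last target. There are 200 camera calls.

TASK

Turn the bench welding turntable by pushing its spokes round with a fingertip until its pointer stands right over the index pin. Then push the brake lever on top of it fully round to its stop, so that the table is locked with the pointer still over the pin. Push gently, grip nothing, and leave the loose tools and parts on the bench where they lie.

Things in the scene. Friction and masses are not known exactly. Their poses are not given: they have to be found in the camera images.
- turntable_base: fixed steel pedestal of a hand-turned welding turntable: round foot 110 mm across, column 60 mm across. Origin at the centre of its foot on the bench, on the vertical turning axis. Its place and yaw differ each time; it cannot move. On the robot's left a jack stand and a long round bar, sloping across the bench up to 0.28 m high, are in the way: pass them with the fingertips 0.4 m up
- turntable (a joint): angle of the turntable (rad) against its base, growing anticlockwise seen from above; free both ways (-6.2 to 6.2). It stays where it is left and does not coast: friction 0.30 N m, about 2.2 N at a spoke 140 mm out. The turning part is a dark steel faceplate 148 mm across, 88 to 106 mm above the bench, with four spokes 90 degrees apart and one pointer midway between two spokes
- axis (a point): point on the vertical turning axis at spoke height, 100 mm above the bench
- pointer_tip (a point): lower tip of the pointer: a flat steel tongue 24 then 14 mm wide, 89 to 95 mm above the bench, reaching from the faceplate's rim to 135 mm from the axis, with a small downward cone at its end. The point is the cone's tip, 130 mm from the axis and 70 mm above the bench
- spoke_1 (a point): point on the spoke 45 degrees anticlockwise of the pointer (seen from above), 140 mm from the axis, 100 mm above the bench: a good place to push sideways. Every spoke is a level round rod, 14 mm thick, from the faceplate's rim to a black ball 26 mm across at 165 mm from the axis; below and between the spokes a fingertip 75 mm or more above the bench meets only the pointer
- spoke_2 (a point): the same on the spoke 135 degrees anticlockwise of the pointer
- spoke_3 (a point): the same on the spoke 135 degrees clockwise of the pointer
- spoke_4 (a point): the same on the spoke 45 degrees clockwise of the pointer
- pin_top (a point): centre of the flat top of the index pin: a steel pin 16 mm across, top 66 mm above the bench, 130 mm from the axis, on the end of a flat radial bar (50 to 57 mm above the bench) fixed to a collar round the column. It does not move during the work; spokes and pointer pass freely over it (the pointer's tip with 4 mm to spare)
- brake_lever (a joint): angle of the brake lever (rad), growing anticlockwise seen from above: 0 to 0.35 is released (as found), 1.4 is the stop, brake on. It pivots about the turning axis on the fixed spindle, so it moves apart from the faceplate and its stop does not load the turntable; friction 0.12 N m (2 N at 58 mm), it stays where it is left
- lever_mid (a point): point to push on the brake lever: on its rod, 58 mm from the axis, 136 mm above the bench. The rod is level, 12 mm thick, from a 36 mm hub on the axis (spindle end 154 mm above the bench) to an 18 mm black ball 72 mm from the axis; 24 mm free below it. A stop post (at most 39 mm from the axis, 137 mm high) stands just past the locked position
- hex_bolt: loose bystander near the foot: bolt with nut, 27x65x24 mm, lying; origin at the centre of its underside
- plate_square: loose bystander near the foot: dark steel plate, 55x70x10 mm, lying flat; origin at the centre of its underside
- weld_magnet: loose bystander: welding magnet, 60x83x16 mm; origin at the centre of its underside
- tape_measure: loose bystander: tape measure, 33x112x62 mm; origin at the centre of its underside
- lock_pliers_4: loose bystander: locking pliers, 104x266x19 mm; origin at the centre of their underside

How it is judged:
By the outcome, as a careful person would: the job done as asked, in the order asked, and still so for the second after the job is handed in, with the robot touching nothing.
It also fails if it takes over 72 s, if anything falls off the work surface, if the arm or the gripper's body presses on something with over 40 N, if the wrist force passes 120 N, or if a joint passes its speed limit or range.

## Working session

There is one attempt and no reset: what is moved stays moved. The work goes in short steps, Python scripts to look and compute and a shell command to move; the robot and the scene stay as the last step left them, time stands still between calls to the robot, and variables do not carry over. Pictures are saved under pics/ and viewed, at most 10 in all, crops included, and the job is handed in when it is done.

```bash
mkdir -p pics; cat > h.py <<'E'
import numpy as np, cv2
from plant import manip
def grab(n,tag):
    p,d=manip.grab_frame(n); cv2.imwrite(f'pics/{tag}.png',p[:,:,::-1]); np.save(f'pics/{tag}.npy',d); return p,d
def ray(n,u,v):
    c=manip.camera_model(n); K=np.array(c['mtx']); T=np.array(c['world_to_cam'])
    q=np.array([(u-K[0,2])/K[0,0],(v-K[1,2])/K[1,1]]); s=q.copy()
    for _ in range(20): s=q/(1+c['k1']*(s@s))
    R=T[:3,:3]; return -R.T@T[:3,3], R.T@np.array([s[0],s[1],1])
def atz(n,u,v,z):
    o,r=ray(n,u,v); return o+r*(z-o[2])/r[2]
def atd(n,u,v,d):
    o,r=ray(n,u,v); return o+r*d
def cloud(n,d):
    c=manip.camera_model(n); K=np.array(c['mtx']); T=np.array(c['world_to_cam'])
    v,u=np.mgrid[:384,:512]; q=np.stack([(u-K[0,2])/K[0,0],(v-K[1,2])/K[1,1]],-1); s=q.copy()
    for _ in range(20): s=q/(1+c['k1']*(s**2).sum(-1,keepdims=True))
    P=np.concatenate([s,np.ones_like(s[...,:1])],-1)*d[...,None]
    return (P-T[:3,3])@T[:3,:3]
def proj(n,P):
    c=manip.camera_model(n); K=np.array(c['mtx']); T=np.array(c['world_to_cam'])
    p=T[:3,:3]@np.array(P)+T[:3,3]; s=p[:2]/p[2]; s=s*(1+c['k1']*(s@s)); return K[0,0]*s[0]+K[0,2],K[1,1]*s[1]+K[1,2]
E
python3 - <<'E'
from h import *
for n in('scene','top'):
    p,d=grab(n,n+'0'); cv2.imwrite(f'pics/{n}0b.png',cv2.resize(p[:,:,::-1],(800,600),interpolation=cv2.INTER_CUBIC))
    print(n,ray(n,256,192))
print(manip.state())
E
```

```text
scene (array([0.31685062, 0.23099812, 0.79481444]), array([ 0.27018486, -0.52216642, -0.80898465]))
top (array([ 0.35734753, -0.23398542,  1.11197586]), array([ 0.19527279,  0.01883526, -0.98069465]))
{'time': 0.1, 'joint_pos': array([ 1.17298965e+00,  5.32861020e-02,  1.61415583e+00, -3.42486711e-05,
        1.47601870e+00, -1.18998441e-01]), 'joint_vel': array([-4.20882436e-04, -1.70724570e-03, -2.32954489e-03, -7.23830443e-05,
        2.15783793e-03,  8.25244869e-04]), 'joint_efforts': array([-9.84335088e-05, -3.94903028e+01, -3.71363497e+01, -1.49230427e-04,
        3.85073581e-03,  1.21732231e-05]), 'tool_pos': array([0.17179208, 0.6003342 , 0.23018942]), 'tool_rot': array([-2.22188389e-04,  1.38951355e-01,  9.90298767e-01, -9.07336488e-04]), 'contact_force': array([-0.26628405,  0.54872526, -0.20479488]), 'ft_torque': array([ 0.06347716, -0.02150276, -0.07430718]), 'grasp_force': 0.0, 'gripper_width': 0.9998266900359483}
```

View pics/scene0b.png

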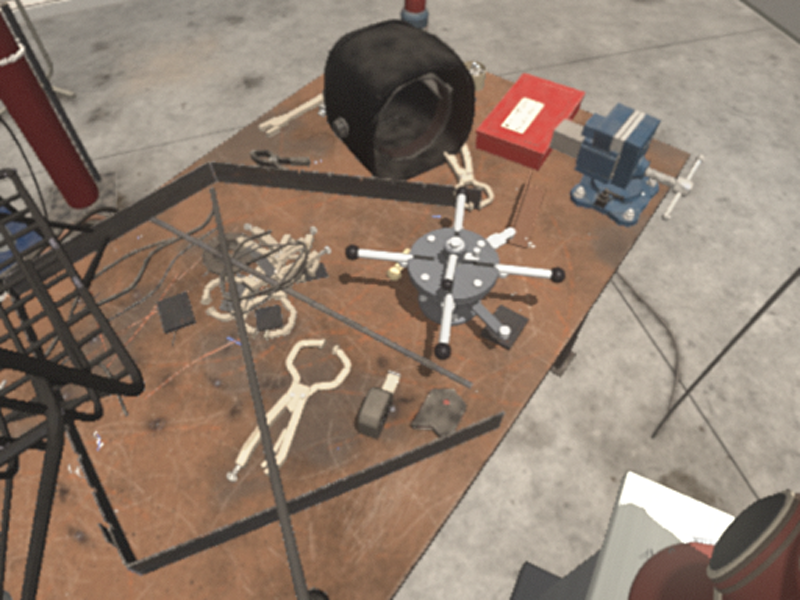

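View pics/top0b.png

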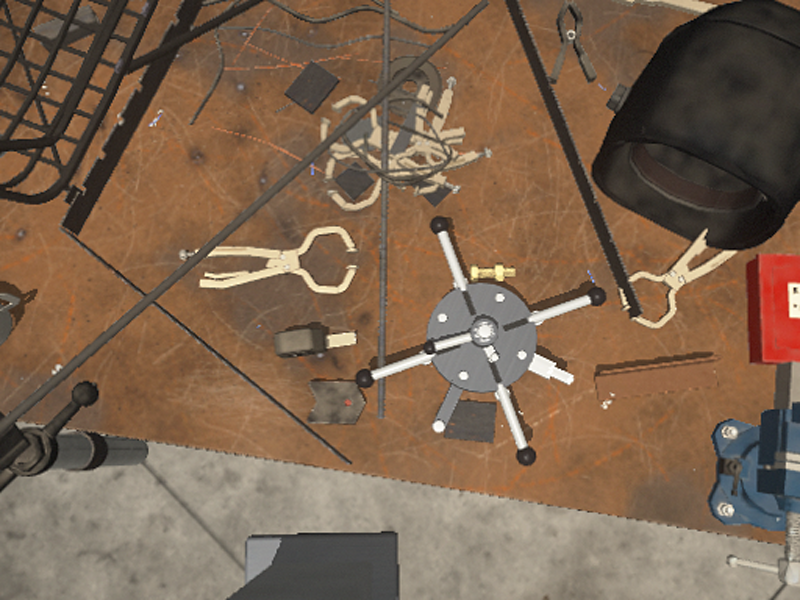

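The top view shows the faceplate at about (483,330). The spoke balls are at (440,224), (597,296), (527,456) and (365,378), the pointer tip at (570,380), the pin top at (438,426) and the lever ball at (430,347), all in 800x600 pixels.

```bash
python3 - <<'E'
from h import *
s=1.5625
balls=[(440,224),(597,296),(527,456),(365,378)]
B=np.array([atz('top',u/s,v/s,.103) for u,v in balls])
ax=((B[0]+B[2])/2+(B[1]+B[3])/2)/2
print(B[:,:2],ax)
f=lambda n,u,v,z:(lambda P:print(n,P[:2].round(4),'r',np.hypot(*(P-ax)[:2]).round(4),'ang',np.degrees(np.arctan2(*(P-ax)[1::-1])).round(1)))(atz('top',u/s,v/s,z))
for i,b in enumerate(balls): f('b%d'%i,*b,.103)
f('ptr',572,381,.093);f('pin',438,426,.066);f('lever',430,347,.138);f('hub',484,329,.154)
P,d=manip.grab_frame('top');c=cv2.resize(P[110:310,215:395],None,fx=3,fy=3,interpolation=cv2.INTER_CUBIC);cv2.imwrite('pics/c1.png',c[:,:,::-1])
C=cloud('top',d)
# fits by depth
for n,(u,v) in dict(hub=(484,329),pin=(438,426),ptr=(560,375),lev=(430,347),plate=(500,300),magnet=(335,403),tape=(300,342)).items(): print(n,C[int(v/s),int(u/s)].round(4))
for n,p in dict(far=(650,270),bar_end=(380,415)).items(): print(n,C[int(p[1]/s),int(p[0]/s)].round(3))
E
```

```text
[[ 0.6635648  -0.27151222]
 [ 0.55783647 -0.4794305 ]
 [ 0.34888525 -0.37528   ]
 [ 0.45391654 -0.16637562]] [ 0.50605077 -0.32314958  0.103     ]
b0 [ 0.6636 -0.2715] r 0.1658 ang 18.2
b1 [ 0.5578 -0.4794] r 0.1646 ang -71.7
b2 [ 0.3489 -0.3753] r 0.1656 ang -161.6
b3 [ 0.4539 -0.1664] r 0.1652 ang 108.4
ptr [ 0.4453 -0.4412] r 0.1328 ang -117.2
pin [ 0.3904 -0.2623] r 0.1307 ang 152.3
lever [ 0.4887 -0.2528] r 0.0724 ang 103.9
hub [ 0.5081 -0.3217] r 0.0025 ang 34.3
hub [ 0.5089 -0.32    0.1568]
pin [ 0.3916 -0.2616  0.0694]
ptr [ 0.4535 -0.4248  0.0944]
lev [ 0.4879 -0.2523  0.1455]
plate [ 0.5538 -0.3485  0.1107]
magnet [ 0.4297 -0.1162  0.0139]
tape [ 0.5115 -0.074   0.0642]
far [ 0.618 -0.586 -0.002]
bar_end [ 0.411 -0.181  0.013]
```

View pics/c1.png

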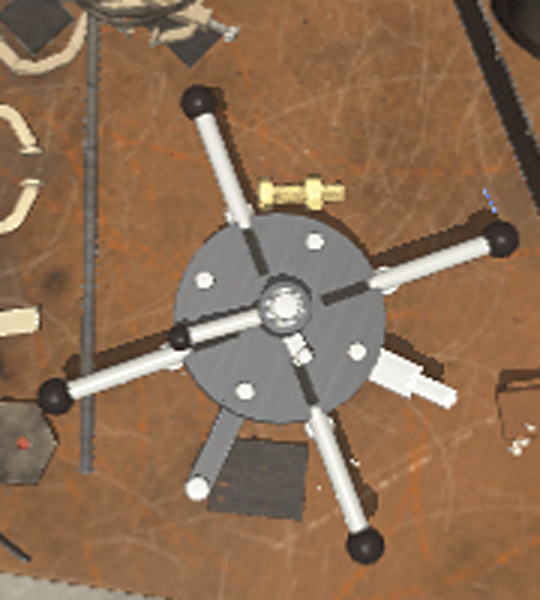

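The crop confirms the layout. The pin is about 90.5° clockwise of the pointer, and the spoke at -72° is convenient to push clockwise along the near side. I'll raise and level the tool, pass over the obstacles, and close the fingers.

```bash
python3 -m crank '[{"z":-4,"turn":-0.056},{"z":-4,"turn":-0.056},{"z":-4,"turn":-0.056},{"z":-4,"turn":-0.056},{"z":-4,"turn":-0.055}]' 0
python3 -m crank '[{"x":-1.85,"y":-3.33},{"x":-1.85,"y":-3.33},{"x":-1.85,"y":-3.33},{"x":-1.85,"y":-3.33},{"x":-1.85,"y":-3.33}]'
python3 -m crank '[{"x":-1.85,"y":-3.33},{"x":-1.85,"y":-3.33},{"x":-1.85,"y":-3.33},{"x":-1.85,"y":-3.33},{"x":-1.85,"y":-3.33}]'
python3 -c "
from plant import manip; print(manip.grip_point_offset, manip.state()['joint_pos'])"
```

```text
0.0187 [ 1.17298228e+00  5.32532622e-02  1.61397823e+00  2.05286976e-05
  1.47599804e+00 -1.18960346e-01]schema error: expected keys x, y, z, turn
schema error: expected keys x, y, z, turn
schema error: expected keys x, y, z, turn
```

All keys are required in each row.

```bash
python3 -m crank '[{"x":0,"y":0,"z":-4,"turn":-0.056},{"x":0,"y":0,"z":-4,"turn":-0.056},{"x":0,"y":0,"z":-4,"turn":-0.056},{"x":0,"y":0,"z":-4,"turn":-0.056},{"x":0,"y":0,"z":-4,"turn":-0.055}]' 0
python3 -m crank '[{"x":-1.85,"y":-3.33,"z":0,"turn":0},{"x":-1.85,"y":-3.33,"z":0,"turn":0},{"x":-1.85,"y":-3.33,"z":0,"turn":0},{"x":-1.85,"y":-3.33,"z":0,"turn":0},{"x":-1.85,"y":-3.33,"z":0,"turn":0}]'
```

```text
time: 0.65
tool_pos: [0.1719, 0.6006, 0.4325]
tool_rot: [-0.0, -0.001, 1.0, -0.0]
contact_force: [0.0, 0.4, 0.8]
gripper_width: 0.145
grasp_force: 0.0
time: 1.15
tool_pos: [0.2649, 0.4329, 0.4309]
tool_rot: [-0.0, -0.0, 1.0, -0.0]
contact_force: [0.4, -0.3, -0.2]
gripper_width: 0.0
grasp_force: 0.0
```

```bash
python3 -m crank '[{"x":-1.85,"y":-3.33,"z":0,"turn":0},{"x":-1.85,"y":-3.33,"z":0,"turn":0},{"x":-1.85,"y":-3.33,"z":0,"turn":0},{"x":-1.85,"y":-3.33,"z":0,"turn":0},{"x":-1.85,"y":-3.33,"z":0,"turn":0}]'
python3 -m crank '[{"x":-1.85,"y":-3.33,"z":0,"turn":0},{"x":-1.85,"y":-3.33,"z":0,"turn":0},{"x":-1.85,"y":-3.33,"z":0,"turn":0},{"x":-1.85,"y":-3.33,"z":0,"turn":0},{"x":-1.85,"y":-3.33,"z":0,"turn":0}]'
python3 -m crank '[{"x":-1,"y":-3.6,"z":0,"turn":0},{"x":-1,"y":-3.6,"z":0,"turn":0},{"x":-1,"y":-3.6,"z":0,"turn":0},{"x":-1,"y":-3.6,"z":0,"turn":0},{"x":-1,"y":-3.6,"z":0,"turn":0}]'
python3 -m crank '[{"x":-1,"y":-3.6,"z":0,"turn":0},{"x":-1,"y":-3.6,"z":0,"turn":0},{"x":-1,"y":-3.6,"z":0,"turn":0},{"x":-1,"y":-3.6,"z":0,"turn":0},{"x":-1,"y":-3.6,"z":0,"turn":0}]'
python3 -m crank '[{"x":-1,"y":-3.6,"z":0,"turn":0},{"x":-1,"y":-3.6,"z":0,"turn":0},{"x":-1,"y":-3.6,"z":0,"turn":0},{"x":-1,"y":-3.6,"z":0,"turn":0},{"x":-0.6,"y":-2.6,"z":0,"turn":0}]'
```

```text
time: 1.65
tool_pos: [0.3574, 0.2664, 0.431]
tool_rot: [-0.0, -0.0, 1.0, -0.0]
contact_force: [0.9, 0.4, -0.1]
gripper_width: 0.001
grasp_force: 0.0
time: 2.15
tool_pos: [0.45, 0.0999, 0.4311]
tool_rot: [-0.0, -0.0, 1.0, 0.0]
contact_force: [-0.3, -0.6, 1.4]
gripper_width: -0.0
grasp_force: 0.0
time: 2.65
tool_pos: [0.4997, -0.0801, 0.431]
tool_rot: [-0.0, 0.0, 1.0, 0.0]
contact_force: [-0.1, -0.1, 0.6]
gripper_width: -0.002
grasp_force: 0.0
time: 3.15
tool_pos: [0.5498, -0.2601, 0.4308]
tool_rot: [-0.0, 0.0, 1.0, 0.0]
contact_force: [0.1, -0.1, 0.4]
gripper_width: 0.0
grasp_force: 0.0
time: 3.65
tool_pos: [0.5958, -0.4307, 0.4297]
tool_rot: [-0.001, 0.0, 1.0, 0.001]
contact_force: [0.5, 1.1, 0.3]
gripper_width: 0.001
grasp_force: 0.0
```

```bash
python3 -m crank '[{"x":0,"y":0,"z":3.45,"turn":-0.07},{"x":0,"y":0,"z":3.45,"turn":-0.07},{"x":0,"y":0,"z":3.45,"turn":-0.07},{"x":0,"y":0,"z":3.45,"turn":-0.07},{"x":0,"y":0,"z":3.45,"turn":-0.07}]'
python3 -m crank '[{"x":0,"y":0,"z":3.45,"turn":-0.07},{"x":0,"y":0,"z":3.45,"turn":-0.07},{"x":0,"y":0,"z":3.45,"turn":-0.07},{"x":0,"y":0,"z":3.45,"turn":-0.07},{"x":0,"y":0,"z":3.45,"turn":-0.07}]'
python3 -c "
from plant import manip; print(manip.grip_point_offset, manip.state()['joint_pos'])"
```

```text
time: 4.15
tool_pos: [0.5954, -0.4284, 0.2568]
tool_rot: [-0.0, -0.176, 0.984, 0.0]
contact_force: [0.2, 0.1, -0.0]
gripper_width: 0.001
grasp_force: 0.0
time: 4.65
tool_pos: [0.5954, -0.4283, 0.0844]
tool_rot: [-0.0, -0.344, 0.939, 0.0]
contact_force: [0.2, 0.1, -0.3]
gripper_width: -0.001
grasp_force: 0.0
0.0187 [-7.24929482e-01  4.15001201e-01  1.44256198e+00 -4.80447130e-06
  1.28475612e+00 -2.99880852e+00]
```

```bash
R='x'; python3 -m crank '[{"x":0.98,"y":0.034,"z":0,"turn":0.07},{"x":0.98,"y":0.034,"z":0,"turn":0.07},{"x":0.98,"y":0.034,"z":0,"turn":0.07},{"x":0.98,"y":0.034,"z":0,"turn":0.07},{"x":0.98,"y":0.034,"z":0,"turn":0.07}]'
python3 -m crank '[{"x":0.98,"y":0.034,"z":0,"turn":0.07},{"x":0.98,"y":0.034,"z":0,"turn":0.07},{"x":0.98,"y":0.034,"z":0,"turn":0.07},{"x":0.98,"y":0.034,"z":0,"turn":0.07},{"x":0.98,"y":0.034,"z":0,"turn":0.07}]'
python3 -m crank '[{"x":0.98,"y":0.034,"z":0,"turn":0.07},{"x":0.98,"y":0.034,"z":0,"turn":0.07},{"x":0.98,"y":0.034,"z":0,"turn":0.07},{"x":0.98,"y":0.034,"z":0,"turn":0.07},{"x":0.98,"y":0.034,"z":0,"turn":0.07}]'
```

```text
time: 5.15
tool_pos: [0.5537, -0.4525, 0.0854]
tool_rot: [0.001, -0.173, 0.985, 0.001]
contact_force: [3.1, 0.5, -1.4]
gripper_width: 0.001
grasp_force: 1.5
time: 5.65
tool_pos: [0.5056, -0.4609, 0.0854]
tool_rot: [0.001, 0.001, 1.0, 0.001]
contact_force: [2.7, 0.5, -2.3]
gripper_width: 0.002
grasp_force: 1.5
time: 6.15
tool_pos: [0.4577, -0.4526, 0.0856]
tool_rot: [0.001, 0.176, 0.984, 0.0]
contact_force: [2.5, 0.3, -2.3]
gripper_width: -0.001
grasp_force: 1.4
```

```bash
python3 -m crank '[{"x":0.98,"y":0.034,"z":0,"turn":0.07},{"x":0.98,"y":0.034,"z":0,"turn":0.07},{"x":0.98,"y":0.034,"z":0,"turn":0.07},{"x":0.98,"y":0.034,"z":0,"turn":0.07},{"x":0.98,"y":0.034,"z":0,"turn":0.07}]'
python3 -m crank '[{"x":0.98,"y":0.034,"z":0,"turn":0.07},{"x":0.98,"y":0.034,"z":0,"turn":0.07},{"x":0,"y":0,"z":0,"turn":0}]'
python3 - <<'E'
from h import *
p,d=grab('top','t2'); cv2.imwrite('pics/c2.png',cv2.resize(p[110:310,200:400,::-1],None,fx=3,fy=3,interpolation=cv2.INTER_CUBIC))
p,d=grab('scene','s2'); cv2.imwrite('pics/c2s.png',cv2.resize(p[100:260,190:390,::-1],None,fx=4,fy=4,interpolation=cv2.INTER_CUBIC)[:600])
E
```

```text
time: 6.65
tool_pos: [0.4155, -0.4285, 0.0859]
tool_rot: [0.001, 0.344, 0.939, 0.0]
contact_force: [3.0, -0.6, -1.7]
gripper_width: -0.001
grasp_force: 1.4
time: 6.95
tool_pos: [0.4004, -0.4141, 0.0857]
tool_rot: [-0.001, 0.408, 0.913, 0.0]
contact_force: [-0.5, 0.7, -0.3]
gripper_width: -0.003
grasp_force: 0.0
```

View pics/c2.png

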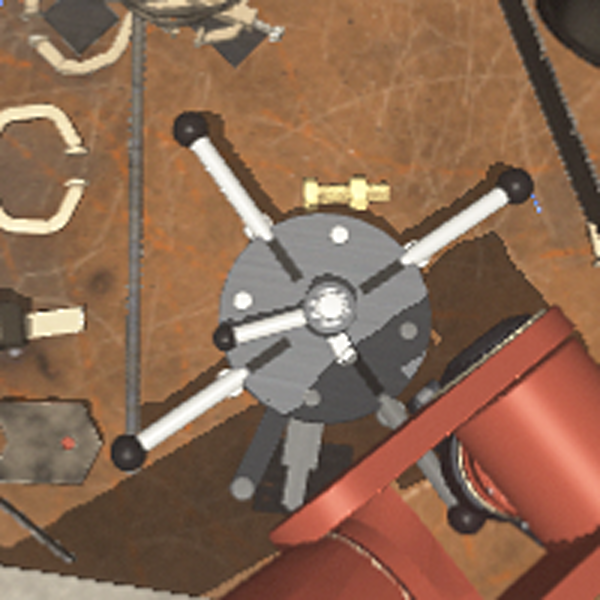

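View pics/c2s.png

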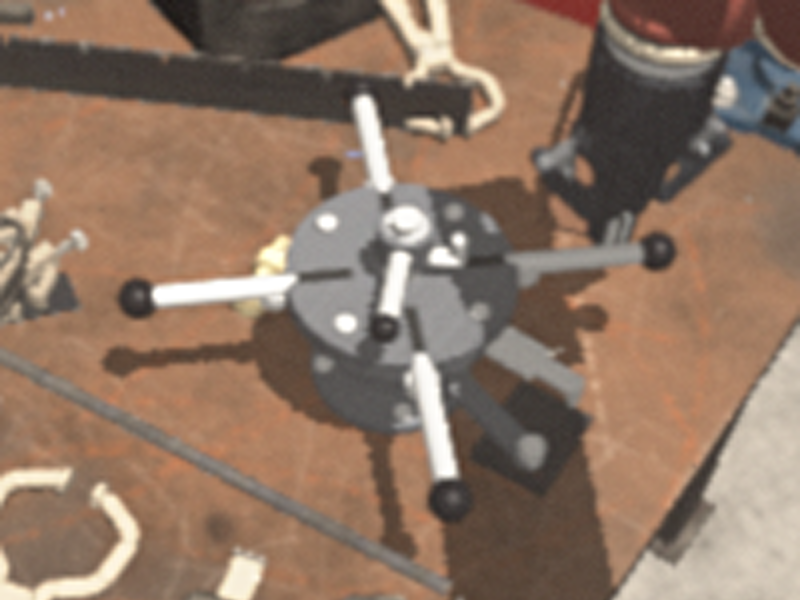

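The top crop shows balls at (190,129), (516,184), (467,517) and (129,453), the pointer end at about (293,505) and the pin at (242,488). The pointer still has about 20° to go.

```bash
cat > m.py <<'E'
from h import *
def meas(pts,ox,oy,s,z=.1,n='top'):
    return np.array([atz(n,ox+u/s-.33*0,oy+v/s,z)[:2] for u,v in pts])
def ang(P,ax): return np.degrees(np.arctan2(P[...,1]-ax[1],P[...,0]-ax[0]))
E
python3 - <<'E'
from m import *
b1=meas([(199,102),(501,238),(365,545),(56,396)],215,110,3)
b2=meas([(190,129),(516,184),(467,517),(129,453)],200,110,3)
for b in(b1,b2):
    d=np.array([[0,-90,-180,-270]]); ax=b.mean(0); a=(ang(b,ax)-d)%360; print(ax,a,np.hypot(*(b-ax).T))
ax=np.vstack([b1,b2]).mean(0)
pin=np.vstack([meas([(198,489)],215,110,3,.066),meas([(242,488)],200,110,3,.066)]);print('pin',pin,ang(pin,ax),np.hypot(*(pin-ax).T))
pt=meas([(455,397)],215,110,3,.092);print('ptr1',ang(pt,ax),np.hypot(*(pt-ax).T))
pt=meas([(293,505)],200,110,3,.092);print('ptr2',ang(pt,ax),np.hypot(*(pt-ax).T))
E
```

```text
[ 0.50624546 -0.3229529 ] [[18.3265735  18.45726189 18.16742091 18.43396162]] [0.16519181 0.16557265 0.16526064 0.16511346]
[ 0.50591123 -0.32310982] [[33.48367277 33.6583525  33.18912646 33.53410051]] [0.16546034 0.16628241 0.16582389 0.16542923]
pin [[ 0.3896173  -0.26374793]
 [ 0.39032637 -0.26306208]] [153.02204845 152.61203566] [0.13068167 0.13036424]
ptr1 [-115.65294496] [0.13292506]
ptr2 [168.5649553] [0.1313456]
```

```bash
python3 -m crank '[{"x":0.73,"y":0.02,"z":0,"turn":0.0524},{"x":0.73,"y":0.02,"z":0,"turn":0.0524},{"x":0.73,"y":0.02,"z":0,"turn":0.0524},{"x":0.73,"y":0.02,"z":0,"turn":0.0524},{"x":0,"y":0,"z":0,"turn":0}]'
python3 - <<'E'
from m import *
g=cv2.imread('pics/top0.png',0).astype(float)
w=g[268:279,275:288]; print(w.astype(int))
w2=np.clip(w-130,0,70);v,u=np.mgrid[268:279,275:288];U,V=(u*w2).sum()/w2.sum(),(v*w2).sum()/w2.sum();print(U,V)
P=atz('top',U,V,.066);print(P,ang(P,(.5061,-.323)))
p,d=grab('top','t3'); cv2.imwrite('pics/c3.png',cv2.resize(p[110:310,200:400,::-1],None,fx=3,fy=3,interpolation=cv2.INTER_CUBIC))
E
```

```text
time: 7.55
tool_pos: [0.384, -0.3912, 0.0862]
tool_rot: [-0.0, 0.5, 0.866, 0.0]
contact_force: [0.1, -1.4, -0.1]
gripper_width: 0.003
grasp_force: 0.0
[[107 105 103 109 124  70  89 135 135 137 138 138 114]
 [109 101  91 128 163 211 200 174  86 139 143 140  85]
 [105  98 112 196 246 245 243 238 177  91 136 119  93]
 [106 126 201 249 245 242 242 244 236 136 141  92  94]
 [109 132 218 249 244 244 244 245 242 175 114  85  89]
 [120 132 215 251 246 246 245 247 248 214  79  80  85]
 [119 110 184 255 251 249 249 251 251 152  88  87  87]
 [111 106 124 218 255 255 255 255 209  90  87  85  92]
 [109 108 106 133 188 196 200 141 129  82  86  83  92]
 [108 109 111 108 112 116 116 100 107  89  86  87  86]
 [108 111 110 108 107 105 105 107 102  77  85  87  87]]
280.44063324538257 272.4286133098798
[ 0.3908324  -0.26259758  0.066     ] 152.3446042200074
```

View pics/c3.png

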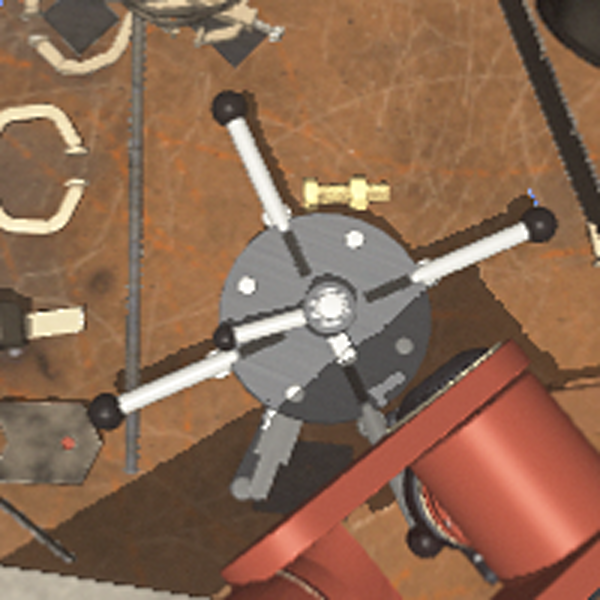

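The crop shows balls at (229,107), (541,224), (422,543) and (105,411). The pointer end is almost at the pin, which is at (241,488), with a few degrees left.

```bash
python3 - <<'E'
from m import *
o=-1/3
b=meas([(229,107),(541,224),(422,543),(105,411)],200+o,110+o,3)
ax=np.array((.5068,-.3223));bm=b.mean(0); print(bm,(ang(b,bm)-[0,-90,-180,-270])%360,np.hypot(*(b-bm).T), (ang(b,ax)-[0,-90,-180,-270])%360)
pin=np.array([.3908,-.2626]);print(ang(pin,bm),ang(pin,ax))
E
```

```text
[ 0.50631927 -0.32156762] [21.96213198 22.18591744 21.26578764 22.02181845] [0.16608574 0.167353   0.16657947 0.16532734] [22.25877972 22.12790274 20.97138813 22.08078889]
152.9576429541198 152.7671503001255
```

```bash
python3 -m crank '[{"x":0.43,"y":0.01,"z":0,"turn":0.03},{"x":0.43,"y":0.01,"z":0,"turn":0.03},{"x":0,"y":0,"z":0,"turn":0},{"x":0,"y":0,"z":0,"turn":0}]'
python3 -m crank '[{"x":-2,"y":0,"z":0,"turn":0},{"x":-2,"y":0,"z":0,"turn":0},{"x":0,"y":0,"z":-4,"turn":0},{"x":0,"y":0,"z":-4,"turn":0},{"x":0,"y":0,"z":-4,"turn":0}]'
python3 -m crank '[{"x":-3.2,"y":-2,"z":-3,"turn":0},{"x":-3.2,"y":-2,"z":-3,"turn":0},{"x":-3.2,"y":-2,"z":-3,"turn":0},{"x":-3.2,"y":-2,"z":0,"turn":0},{"x":-3.2,"y":-2,"z":0,"turn":0}]'
python3 -m crank '[{"x":-3.2,"y":-2,"z":0,"turn":0},{"x":-3.2,"y":-2,"z":0,"turn":0},{"x":0,"y":0,"z":0,"turn":0}]'
python3 - <<'E'
from m import *
p,d=grab('top','t4'); cv2.imwrite('pics/c4.png',cv2.resize(p[120:305,205:395,::-1],None,fx=4,fy=4,interpolation=cv2.INTER_CUBIC)[:600])
p2,d=grab('scene','s4')
E
```

```text
time: 8.0
tool_pos: [0.3802, -0.3841, 0.0864]
tool_rot: [0.0, 0.526, 0.85, -0.0]
contact_force: [0.2, -0.5, -0.4]
gripper_width: -0.003
grasp_force: 0.3
time: 8.5
tool_pos: [0.3978, -0.4194, 0.207]
tool_rot: [-0.001, 0.526, 0.85, 0.0]
contact_force: [1.1, -0.4, -1.1]
gripper_width: -0.004
grasp_force: 0.0
time: 9.0
tool_pos: [0.3797, -0.6095, 0.2984]
tool_rot: [0.001, 0.526, 0.85, -0.001]
contact_force: [0.5, 0.6, -0.3]
gripper_width: -0.002
grasp_force: 0.0
time: 9.3
tool_pos: [0.3704, -0.6859, 0.2928]
tool_rot: [-0.001, 0.528, 0.849, 0.001]
contact_force: [-0.2, -0.1, -0.5]
gripper_width: 0.001
grasp_force: 0.0
```

```bash
python3 - <<'E'
import cv2
p=cv2.imread('pics/top0.png');q=cv2.imread('pics/t4.png')
cv2.imwrite('pics/c4.png',cv2.resize(q[115:310,205:395],None,fx=3,fy=3,interpolation=cv2.INTER_CUBIC))
E
```

```text
(no output)
```

View pics/c4.png

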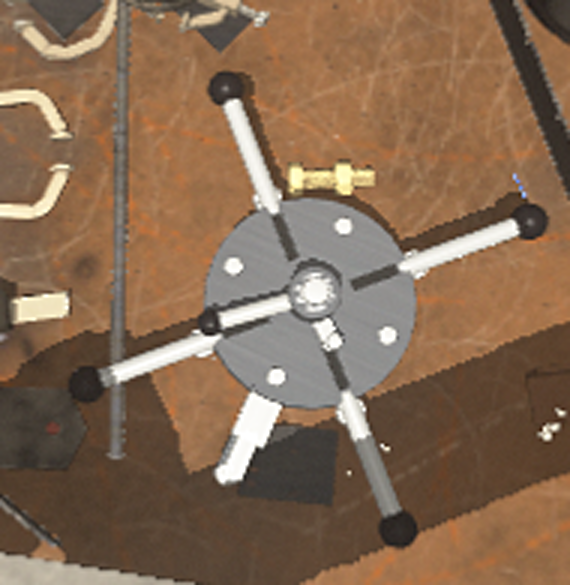

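The crop shows balls at (227,88), (529,221), (398,528) and (87,384). The pointer lies over the pin bar with its end at about (230,478). I'll measure the spoke and pin angles more precisely.

```bash
cat > fine.py <<'E'
from m import *
import sys
from scipy.optimize import minimize
def spokes(tag):
    g=cv2.imread(f'pics/{tag}.png',0).astype(np.float32)
    def prof(ax,th,off):  # brightness on rods centre, z .1 outline
        t=np.radians(th)[:,None]; r=np.linspace(.1,.148,25)[None]
        X=ax[0]+r*np.cos(t);Y=ax[1]+r*np.sin(t)
        uv=np.array([proj('top',(x,y,.104)) for x,y in zip(X.ravel(),Y.ravel())],np.float32).reshape(*X.shape,2)
        return cv2.remap(g,uv[...,0],uv[...,1],cv2.INTER_LINEAR).mean(1)
    return prof
def run(tag,guess,ax=(.5065,-.3225)):
    out=[]
    for k in range(4):
        th=guess+90*k+np.arange(-8,8.01,.25); p=spokes(tag)(ax,th,0)
        hi=p.max(); w=p>(hi+np.median(p[[0,1,2,-3,-2,-1]]))/2; out.append((th[w].mean()-90*k))
    return np.array(out)
if __name__=='__main__':
    for t,g in (('top0',18.3),('t4',18.5)):
        a=run(t,g); print(t,a.round(2),a.mean().round(2))
    o=-1/3
    b=meas([(227,88),(529,221),(398,528),(87,384)],205+o,115+o,3);bm=b.mean(0);print(bm,(ang(b,bm)-[0,-90,-180,-270])%360,ang(np.array([.3908,-.2626]),bm))
E
python3 fine.py
```

```text
Traceback (most recent call last):
  File "fine.py", line 20, in <module>
    a=run(t,g); print(t,a.round(2),a.mean().round(2))
  File "fine.py", line 15, in run
    th=guess+90*k+np.arange(-8,8.01,.25); p=spokes(tag)(ax,th,0)
                                            ~~~~~~~~~~~^^^^^^^^^
  File "fine.py", line 9, in prof
    uv=np.array([proj('top',(x,y,.104)) for x,y in zip(X.ravel(),Y.ravel())],np.float32).reshape(*X.shape,2)
                 ~~~~^^^^^^^^^^^^^^^^^^
  File "h.py", line 21, in proj
    c=manip.camera_model(n); K=np.array(c['mtx']); T=np.array(c['world_to_cam'])
ValueError: time passes only in moves, steps and waits
```

```bash
sed -i 's/^from plant import manip/from plant import manip\nCM={n:manip.camera_model(n) for n in ("scene","top")}/; s/c=manip.camera_model(n)/c=CM[n]/' h.py; python3 fine.py
```

```text
top0 [19.05 18.55 17.68 18.18] 18.36
t4 [19.75 19.38 18.62 18.88] 19.16
[ 0.50695066 -0.32228783] [18.88830002 19.08918461 19.00198585 19.19270643] 152.8021480132581
```

```bash
python3 -m crank '[{"x":2.84,"y":1.78,"z":0,"turn":0},{"x":2.84,"y":1.78,"z":0,"turn":0},{"x":2.84,"y":1.78,"z":0,"turn":0},{"x":2.84,"y":1.78,"z":0,"turn":0}]'
python3 -m crank '[{"x":2.84,"y":1.78,"z":0,"turn":0},{"x":2.84,"y":1.78,"z":0,"turn":0},{"x":2.84,"y":1.78,"z":0,"turn":0},{"x":2.84,"y":1.78,"z":0,"turn":0},{"x":0,"y":0,"z":0,"turn":0}]'
```

```text
time: 9.8
tool_pos: [0.3859, -0.5463, 0.297]
tool_rot: [0.0, 0.526, 0.851, 0.0]
contact_force: [-1.0, -0.5, 0.8]
gripper_width: -0.001
grasp_force: 0.0
time: 10.3
tool_pos: [0.3994, -0.4113, 0.2974]
tool_rot: [0.001, 0.524, 0.851, 0.0]
contact_force: [0.1, 0.1, 0.3]
gripper_width: 0.002
grasp_force: 0.0
```

```bash
python3 -m crank '[{"x":0,"y":0,"z":4.2,"turn":0},{"x":0,"y":0,"z":4.2,"turn":0},{"x":0,"y":0,"z":4.2,"turn":0},{"x":0,"y":0,"z":4.2,"turn":0},{"x":0,"y":0,"z":4.3,"turn":0.023}]'
python3 -m crank '[{"x":1.2,"y":-0.16,"z":0,"turn":0},{"x":1.2,"y":-0.16,"z":0,"turn":0},{"x":0.6,"y":-0.1,"z":0,"turn":0},{"x":0,"y":0,"z":0,"turn":0}]'
```

```text
time: 10.8
tool_pos: [0.3988, -0.4156, 0.0846]
tool_rot: [0.001, 0.536, 0.844, -0.0]
contact_force: [1.2, -0.6, -0.2]
gripper_width: -0.001
grasp_force: 0.0
time: 11.2
tool_pos: [0.3828, -0.391, 0.0887]
tool_rot: [0.003, 0.536, 0.844, -0.001]
contact_force: [0.3, 0.2, 0.7]
gripper_width: -0.001
grasp_force: 0.0
```

```bash
python3 -m crank '[{"x":0.4,"y":0.04,"z":0,"turn":0},{"x":0.4,"y":0.03,"z":0,"turn":0},{"x":0.25,"y":0,"z":0,"turn":0},{"x":0,"y":0,"z":0,"turn":0},{"x":0,"y":0,"z":0,"turn":0}]'
```

```text
time: 11.7
tool_pos: [0.3786, -0.381, 0.0859]
tool_rot: [0.001, 0.536, 0.844, -0.0]
contact_force: [1.3, -1.7, 1.4]
gripper_width: 0.001
grasp_force: 1.1
```

```bash
python3 -m crank '[{"x":-2,"y":0,"z":0,"turn":0},{"x":-2,"y":0,"z":0,"turn":0},{"x":0,"y":0,"z":-4,"turn":0},{"x":0,"y":0,"z":-4,"turn":0},{"x":0,"y":0,"z":-4,"turn":0}]'
python3 -m crank '[{"x":-3.2,"y":-1,"z":-3,"turn":0},{"x":-3.2,"y":-1,"z":-3,"turn":0},{"x":-3.2,"y":-1,"z":-3,"turn":0},{"x":-3.2,"y":-1,"z":0,"turn":0},{"x":-3.2,"y":-1,"z":0,"turn":0}]'
python3 -m crank '[{"x":-3.2,"y":-1.5,"z":0,"turn":0},{"x":-3.2,"y":-1.5,"z":0,"turn":0},{"x":0,"y":0,"z":0,"turn":0}]'
python3 - <<'E'
from fine import *
p,d=grab('top','t5');q,_=grab('scene','s5')
a=run('t5',17.8);print(a.round(2),a.mean())
A=cv2.resize(p[225:300,250:325,::-1],None,fx=7,fy=7,interpolation=cv2.INTER_CUBIC)[:560,:400]
c=[int(v) for v in proj('scene',(.3908,-.2626,.066))]
B=cv2.resize(q[c[1]-37:c[1]+38,c[0]-30:c[0]+27,::-1],None,fx=7,fy=7,interpolation=cv2.INTER_CUBIC)
print(c);cv2.imwrite('pics/c5.png',np.hstack([A[:525],B[:525]]))
E
```

```text
time: 12.2
tool_pos: [0.3946, -0.416, 0.2051]
tool_rot: [-0.002, 0.537, 0.844, 0.001]
contact_force: [0.1, -0.7, -0.4]
gripper_width: 0.0
grasp_force: 0.0
time: 12.7
tool_pos: [0.418, -0.5842, 0.2963]
tool_rot: [0.0, 0.536, 0.844, -0.0]
contact_force: [0.3, 0.6, -0.6]
gripper_width: 0.0
grasp_force: 0.0
time: 13.0
tool_pos: [0.4162, -0.6562, 0.2912]
tool_rot: [-0.002, 0.538, 0.843, 0.001]
contact_force: [0.7, 1.4, -0.6]
gripper_width: -0.0
grasp_force: 0.0
[18.43 17.93 17.3  17.55] 17.800000000000033
[322, 210]
```

View pics/c5.png

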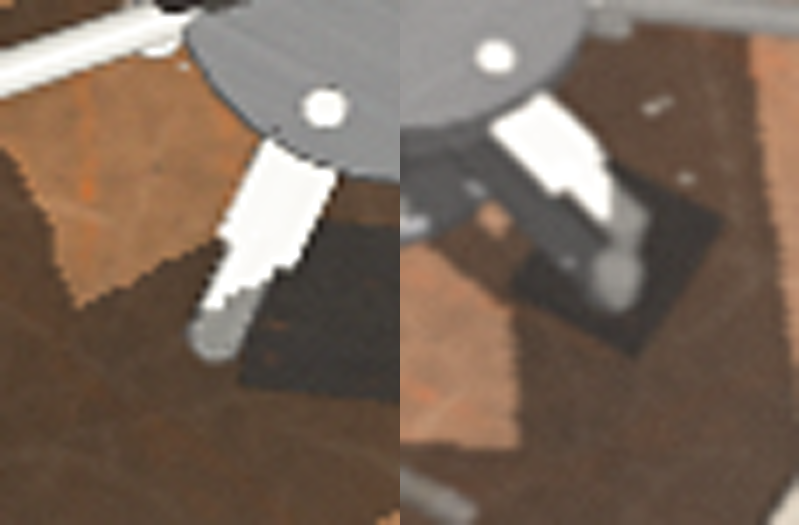

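The left (top) panel shows the pin end at about (213,340), with the pointer tongue running straight to it. In the right (scene) panel the tongue end at (628,235) stands over the pin top at (617,280). The measured pointer angle of 152.8° equals the pin's. Next I turn the tool and go to the lever.

```bash
T='see rows'; 
python3 -m crank '[{"x":0,"y":0,"z":0,"turn":0.1436},{"x":0,"y":0,"z":0,"turn":0.1436},{"x":0,"y":0,"z":0,"turn":0.1436},{"x":0,"y":0,"z":0,"turn":0.1436},{"x":0,"y":0,"z":0,"turn":0.1436}]' >/dev/null
python3 -m crank '[{"x":0,"y":0,"z":0,"turn":0.1436},{"x":0,"y":0,"z":0,"turn":0.1436},{"x":0,"y":0,"z":0,"turn":0.1436},{"x":0,"y":0,"z":0,"turn":0.1436},{"x":0,"y":0,"z":0,"turn":0.1436}]' >/dev/null
python3 -m crank '[{"x":0,"y":0,"z":0,"turn":0.1436},{"x":0,"y":0,"z":0,"turn":0.1436},{"x":0,"y":0,"z":0,"turn":0.1436},{"x":0,"y":0,"z":0,"turn":0.1436},{"x":0,"y":0,"z":0,"turn":0.1436}]' >/dev/null
python3 -m crank '[{"x":0,"y":0,"z":0,"turn":0.1436},{"x":0,"y":0,"z":0,"turn":0.1436},{"x":0,"y":0,"z":0,"turn":0}]'
python3 - <<'E'
from m import *
for a in (150.8,152.8,154.8):
    t=np.radians(a); print(a,[np.round(proj(n,(.5065+.135*np.cos(t),-.3225+.135*np.sin(t),.092)),1) for n in('scene','top')])
print(np.round(proj('scene',(.3908,-.2626,.066)),1), manip.state()['joint_pos'])
from fine import *
# lever ball from depth
d=np.load('pics/t5.npy');C=cloud('top',d);m=(C[...,2]>.128)&(C[...,2]<.15)&(np.hypot(C[...,0]-.5065,C[...,1]+.3225)>.03)&(np.hypot(C[...,0]-.5065,C[...,1]+.3225)<.085)
P=C[m];print(len(P),np.c_[ang(P,(.5065,-.3225)),np.hypot(P[:,0]-.5065,P[:,1]+.3225)].round(2)[::6].tolist())
E
```

```text
time: 14.9
tool_pos: [0.4182, -0.652, 0.2957]
tool_rot: [-0.0, 0.977, -0.214, -0.0]
contact_force: [-0.0, -0.4, -0.0]
gripper_width: 0.003
grasp_force: 0.0
150.8 [array([324.5, 206.8]), array([277.9, 273.1])]
152.8 [array([326. , 205.8]), array([280. , 274.2])]
154.8 [array([327.4, 204.8]), array([282. , 275.2])]
[322.9 210.6] [-1.09646603e+00  3.76248223e-01  1.13518417e+00  2.22913062e-04
  1.63062014e+00  9.04921556e-01]
184 [[94.06, 0.03], [100.1, 0.03], [100.61, 0.04], [99.73, 0.05], [102.87, 0.04], [97.97, 0.07], [101.19, 0.05], [105.57, 0.04], [99.07, 0.07], [100.84, 0.06], [103.72, 0.05], [108.81, 0.04], [100.47, 0.08], [102.58, 0.07], [105.79, 0.05], [110.01, 0.04], [101.93, 0.08], [104.23, 0.07], [107.98, 0.05], [111.67, 0.04], [105.05, 0.07], [107.9, 0.06], [104.81, 0.08], [107.63, 0.07], [105.36, 0.08], [108.67, 0.07], [109.16, 0.07], [110.18, 0.07], [-157.55, 0.03], [-155.84, 0.03], [-154.51, 0.04]]
```

```bash
python3 -m crank '[{"x":-0.54,"y":-3.6,"z":0,"turn":0},{"x":-0.54,"y":-3.6,"z":0,"turn":0},{"x":-0.54,"y":-3.6,"z":0,"turn":0},{"x":-0.54,"y":-3.6,"z":0,"turn":0},{"x":-0.54,"y":-3.6,"z":0,"turn":0}]' >/dev/null
python3 -m crank '[{"x":-0.54,"y":-3.6,"z":0,"turn":0},{"x":-0.54,"y":-3.6,"z":0,"turn":0},{"x":-0.54,"y":-3.6,"z":0,"turn":0},{"x":-0.54,"y":-3.6,"z":0,"turn":0},{"x":-0.54,"y":-3.6,"z":0,"turn":0}]' >/dev/null
python3 -m crank '[{"x":-0.54,"y":-3.5,"z":0,"turn":0},{"x":0,"y":0,"z":3,"turn":0},{"x":0,"y":0,"z":3,"turn":0},{"x":0,"y":0,"z":0,"turn":0}]'
```

```text
time: 16.3
tool_pos: [0.5268, -0.2671, 0.2302]
tool_rot: [-0.002, 0.977, -0.212, -0.004]
contact_force: [-0.7, -0.3, -0.5]
gripper_width: -0.001
grasp_force: 0.0
```

```bash
python3 -m crank '[{"x":0.25,"y":0.2,"z":2,"turn":0},{"x":0.25,"y":0.2,"z":2.5,"turn":0},{"x":0,"y":0,"z":3,"turn":0},{"x":0,"y":0,"z":3.1,"turn":0},{"x":0,"y":0,"z":0,"turn":0}]'
```

```text
time: 16.8
tool_pos: [0.5296, -0.2739, 0.1256]
tool_rot: [-0.002, 0.977, -0.214, -0.004]
contact_force: [0.1, 0.4, -0.4]
gripper_width: 0.001
grasp_force: 0.0
```

```bash

python3 -m crank '[{"x":-0.48,"y":0.02,"z":0.1,"turn":-0.0873},{"x":-0.48,"y":0.02,"z":0.1,"turn":-0.0873},{"x":-0.48,"y":0.02,"z":0,"turn":-0.0873},{"x":-0.48,"y":0.02,"z":0,"turn":-0.0873},{"x":-0.48,"y":0.02,"z":0,"turn":-0.0873}]'
python3 -m crank '[{"x":-0.48,"y":0.02,"z":0,"turn":-0.0873},{"x":-0.48,"y":0.02,"z":0,"turn":-0.0873},{"x":-0.48,"y":0.02,"z":0,"turn":-0.0873},{"x":-0.48,"y":0.02,"z":0,"turn":-0.0873},{"x":-0.48,"y":0.02,"z":0,"turn":-0.0873}]'
python3 -m crank '[{"x":-0.48,"y":0.02,"z":0,"turn":-0.0873},{"x":-0.48,"y":0.02,"z":0,"turn":-0.0873},{"x":-0.48,"y":0.02,"z":0,"turn":-0.0873}]'
```

```text
time: 17.3
tool_pos: [0.5104, -0.2712, 0.1309]
tool_rot: [0.001, 1.0, 0.005, 0.002]
contact_force: [4.2, 1.1, -0.4]
gripper_width: -0.0
grasp_force: 1.8
time: 17.8
tool_pos: [0.4872, -0.2754, 0.1308]
tool_rot: [0.0, 0.975, 0.221, 0.002]
contact_force: [1.9, 3.4, -0.5]
gripper_width: -0.001
grasp_force: 2.0
time: 18.1
tool_pos: [0.475, -0.2833, 0.1307]
tool_rot: [0.001, 0.938, 0.347, 0.002]
contact_force: [2.9, 3.2, -0.3]
gripper_width: 0.0
grasp_force: 2.0
```

```bash

python3 -m crank '[{"x":-0.45,"y":-0.08,"z":0.15,"turn":-0.0873},{"x":-0.45,"y":-0.08,"z":0.15,"turn":-0.0873},{"x":-0.45,"y":-0.08,"z":0,"turn":-0.0873}]'
python3 -m crank '[{"x":-0.24,"y":0,"z":0,"turn":-0.0436},{"x":-0.24,"y":0,"z":0,"turn":-0.0436}]'
python3 -m crank '[{"x":-0.24,"y":0,"z":0,"turn":-0.0436},{"x":-0.24,"y":0,"z":0,"turn":-0.0436}]'
```

```text
time: 18.4
tool_pos: [0.4645, -0.2919, 0.1285]
tool_rot: [0.002, 0.885, 0.466, 0.002]
contact_force: [3.8, 3.2, 0.5]
gripper_width: -0.002
grasp_force: 1.6
time: 18.6
tool_pos: [0.4618, -0.2959, 0.1284]
tool_rot: [0.002, 0.864, 0.503, 0.002]
contact_force: [1.5, 2.6, 1.2]
gripper_width: -0.002
grasp_force: 1.4
time: 18.8
tool_pos: [0.4594, -0.3, 0.1283]
tool_rot: [0.002, 0.841, 0.541, 0.002]
contact_force: [2.2, 2.3, 1.3]
gripper_width: 0.001
grasp_force: 1.4
```

```bash

python3 -m crank '[{"x":-0.22,"y":0,"z":0,"turn":-0.0436},{"x":-0.22,"y":0,"z":0,"turn":-0.0436}]' | grep -E "pos|cont"
python3 -m crank '[{"x":-0.2,"y":0,"z":0,"turn":-0.0436},{"x":-0.2,"y":0,"z":0,"turn":-0.0436}]'| grep -E "pos|cont"
```

```text
tool_pos: [0.4578, -0.3028, 0.1282]
contact_force: [3.3, 10.8, 4.3]
tool_pos: [0.4569, -0.3033, 0.1282]
contact_force: [4.1, 21.4, 9.9]
```

The force rose to about 21 N with no motion, so the lever is at its stop. I'll back off, rise and look.

```bash

python3 -m crank '[{"x":1,"y":0,"z":0,"turn":0},{"x":1.2,"y":0,"z":0,"turn":0},{"x":0,"y":0,"z":-3,"turn":0},{"x":0,"y":0,"z":-4,"turn":0},{"x":0,"y":0,"z":-4,"turn":0}]'| grep -E "pos|cont|rot"
python3 -m crank '[{"x":0,"y":0,"z":-4,"turn":0},{"x":0,"y":0,"z":-3,"turn":0},{"x":3,"y":-3.5,"z":0,"turn":0},{"x":3,"y":-3.5,"z":0,"turn":0},{"x":3,"y":-3.5,"z":0,"turn":0}]'| grep -E "pos|cont|rot"
python3 -m crank '[{"x":3,"y":-3.5,"z":0,"turn":0},{"x":3,"y":-3.5,"z":0,"turn":0},{"x":3,"y":-3.5,"z":0,"turn":0},{"x":0,"y":0,"z":0,"turn":0}]'| grep -E "pos|cont|rot"
python3 - <<'E'
from fine import *
p,d=grab('top','t6');q,_=grab('scene','s6')
a=run('t6',17.8);print(a.round(2),a.mean())
cv2.imwrite('pics/c6.png',np.hstack([cv2.resize(x[:,:,::-1],None,fx=2.2,fy=2.2,interpolation=cv2.INTER_CUBIC) for x in (p[110:310,215:395],q[110:310,210:390])]))
C=cloud('top',d);r=np.hypot(C[...,0]-.5065,C[...,1]+.3225);m=(C[...,2]>.138)&(C[...,2]<.152)&(r>.045)&(r<.085)
print(m.sum(),np.median(ang(C[m],(.5065,-.3225))%360))
E
```

```text
tool_pos: [0.4598, -0.2856, 0.2364]
tool_rot: [0.0, 0.792, 0.611, -0.0]
contact_force: [0.5, -0.3, 0.2]
tool_pos: [0.3805, -0.1713, 0.3058]
tool_rot: [0.001, 0.792, 0.61, 0.0]
contact_force: [-0.7, 0.0, 0.5]
tool_pos: [0.3011, -0.056, 0.3067]
tool_rot: [0.003, 0.791, 0.612, 0.002]
contact_force: [0.7, -0.6, 0.1]
[18.3  17.93 17.18 17.55] 17.737500000000033
113 178.19801680042443
```

View pics/c6.png

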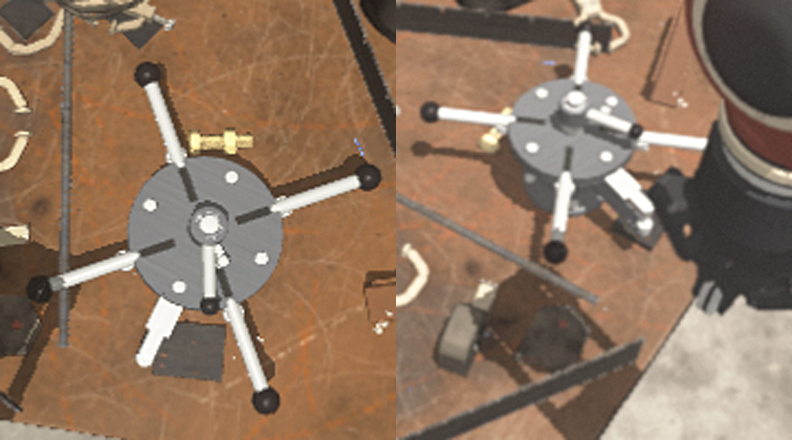

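The lever at (209,300) now lies against its stop post at (220,258), the pointer covers the pin at about (147,358), and the bystanders are untouched. The arm is clear.

```bash
python3 -c "
from plant import manip; print(manip.job_done())"
```

```text
the job is handed in; nothing more can be done
None
```

The job is handed in: the pointer measures within about 0.1° of the index pin, the brake lever is pushed round to its stop, and the table did not shift as it was locked; the verdict was not shown.

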